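# Make up two bench kits from the stock

## Robot

A 7-joint arm with a two-finger parallel gripper is mounted at the origin on a cart in front of the work surface, level with it; the furniture and walls round the work are solid. World frame = base frame: x ahead of the robot, y to its left, z up, the work surface at z = 0. Lengths are in m, angles in rad, forces in N, time in s.
With the tool pointing down it reaches from about 0.4 to 0.85 m from the base axis. Payload 4.5 kg.
Tool frame: the origin (TCP) lies on the centre line of the jaws, within the pads' length; the fingertips stand r.tips_ahead ahead of it and the grasp point (between the pads) is the TCP (r.tips_ahead is the distance from the TCP to the fingertips, in m); z points along the fingers, y is the direction in which the jaws open and shut (so a half turn about z gives the same grasp; the last joint's range is limited). The gripper opens to 88 mm and grips with 3 to 60 N. Pads are 18 mm wide; open, the fingers measure 123 mm over their backs; the gripper's body (75 mm by 187 mm) begins 45 mm behind the grasp point.
Start: joints at [1.314, 0.689, -0.195, 1.565, 0.157, 0.902, -0.215], TCP at [0.179, -0.599, 0.258] pointing down, gripper open.
Joint ranges: [-3.01, 3.01], [-0.46, 2.08], [-1.47, 1.51], [0.13, 2.56], [-1, 4.14], [0.04, 2.09], [-2.66, 2.66]. Speed limits (rad/s): [2.57, 2.57, 3.14, 3.14, 3.14, 3.14, 3.14].

## Interface

Orientations are given as a unit quaternion [x, y, z, w].
In Python, from plant import r gives the robot as it stands.
- The arm moves only by the shell command python3 -m inch 'ROWS' [FORCE]. ROWS is JSON, a list of rows, each a list of 5 numbers: the shift along the world's x, y, z in units of 25 mm (1.0 is 25 mm), then the turn about the world's z in units of 6 degrees (1.0 is 6 degrees), then the finger opening in mm, from 0 to 88.1. A call has 1 to 5 rows; each row shifts and turns the commanded pose from where the row before left it; what a row does not reach is not made up. A row lasts 1/10 s, in which the tool goes at most 50 mm and 8.59 degrees, less where a joint would pass 70% of its speed; a pose out of reach is approached as far as the arm can. A call is refused whole if a number of a shift passes 1 or a number of a turn 1, either way. A call with a gripper value outside its range is refused whole. The fingers move at their own pace and stop on an object; FORCE is the grip in N (left out, the last holds). Time passes only in rows, so rows that do not move let the fingers close. It gives the time, the measured TCP pose, the force and the opening at its end, in the units of the state.
- r.get_state(): the state, without advancing time (a new reading comes with each control period).
- r.snapshot(name): name is "scene" or "side" or "wrist"; returns a dict with "pixels" (420x560x3 uint8, red, green, blue), "range_z" (420x560 float32, m along the optical axis (not along the pixel's ray), 0 where there is no reading), "K" (3x3 intrinsics, pixels), "position" and "attitude" of the camera in the world. Camera axes: x right, y up, looking along -z (the intrinsics and any distortion apply to the point x, -y, -z); pixel columns grow to the right and rows downward; lengths in m; the calibration is good to about 2 mm. A picture is of the moment at which its call begins.
- r.finish_job(): hands the job in, once; it reports no verdict.
The state is a dict: "clock": time; "q": joint angles; "qd": joint speeds; "joint_torque": joint torques, N m; "tool_pos": TCP position; "eef_rot": TCP orientation; "contact_force": force on the tool from outside, world axes, zero at the start; "moment": the same for the moment, N m; "opening": opening from 0.0 (shut) to 1.0 (fully open).
Only numpy, scipy, OpenCV 4.12 (cv2) and the standard library are available. Lean on these libraries where they do the work, as an engineer would, in place of code of your own. Each camera call takes 0.05 s, during which the arm holds its last target. There are 200 camera calls.

## Task

Make up two kits. Into the white tray with the upright slot go the dropper bottle, standing in the square bay, and the tall white plate, which you draw from the front of the stack leaning on the stand and put on its short edge fully down into the slot; into the white tray with two bays go the capped 100 ml bottle, standing in the large bay, and the shorter, open volumetric flask, standing in the small bay. Tip nothing over, do not topple or shift the two shorter plates, and leave the taller, stoppered flask where it stands.

Things in the scene. Friction and masses are not known exactly. Their poses are not given: they have to be found in the camera images.
- slot_tray: White fixed kit tray, 100 x 142 mm (x, y), z up, origin under its centre. Slot: floor centre (0, -40, 4) mm, clear 80 (x) by 14 (y) mm, walls to 44 mm, flared lips to 52 mm, 30 mm apart at the top; takes the tall plate on its 60 mm edge, thickness along the tray's y. Square bay: floor centre (0, +34, 4) mm, 56 x 56 mm inside, wall tops at z = 19 mm.
- two_bay_tray: White fixed kit tray, 92 x 164 mm (x, y), z up, origin under its centre. Large bay: floor centre (0, +37, 4) mm, 80 x 80 mm inside. Small bay: floor centre (0, -42, 4) mm, 66 x 66 mm inside. Bay walls 4 mm thick, tops at z = 19 mm.
- plate_stand: Fixed steel stand: base 100 x 126 x 6 mm (x, y, z), aluminium backrest 82 mm high, sloping back 0.20 rad from vertical (its top towards the stand's +x). Three white plates lean on it, one before the other, their feet on the base behind a lip 5 mm high. Origin: centre of its underside; z up; front looks to its -x.
- tall_plate: Tall white plate 6 x 60 x 140 mm (x thickness, y width, z height), 0.08 to 0.13 kg, front of the leaning stack. Origin: middle of its foot; z runs up the plate, at the start leaning 0.20 rad back towards the stand's +x. Its top 50 mm stand free above the shorter plates, to be pinched there across the thickness and drawn out upward.
- middle_plate: White plate 6 x 88 x 80 mm (thickness, width, height) in the middle of the stack; stays. Origin: middle of its foot; axes as the tall plate's.
- dropper: White dropper bottle with a pointed nozzle, upright, 86 mm high: round body 26 mm in diameter up to 55 mm, cap and nozzle at most 19 mm wide above. Origin: centre of its underside; z up. About 0.05 kg.
- bottle: Squat glass 100 ml bottle with a round screw cap, upright: 109 mm high, body 56 mm in diameter, cap 42 mm in diameter from 91 to 108 mm above its foot; cap fixed. Origin: centre of its underside; z up. 0.14 to 0.28 kg.
- open_flask: Shorter volumetric flask, glass, open (no stopper), upright: 165 mm high, bulb 46 mm in diameter up to 41 mm, straight neck 20 mm wide to the fingers from 41 to 165 mm. Origin: centre of its underside; z up. 0.12 kg.
- rear_plate: White plate 6 x 110 x 88 mm (thickness, width, height), rearmost, against the backrest; stays. Origin: middle of its foot; axes as the tall plate's.
- stoppered_flask: Taller volumetric flask with a stopper, glass, upright: 190 mm high, bulb 50 mm in diameter, neck 20 mm. Origin: centre of its underside; z up. Belongs to no kit; stays.
There are look-alikes about, which are no part of the job. What is shaped like the open_flask but orange is not meant.

How it is judged:
By the outcome, as a careful person would: the job done as asked, in the order asked, and still so for the second after the job is handed in, with the robot touching nothing.
It also fails if it takes over 120 s, if anything falls off the work surface, if the arm or the gripper's body presses on something with over 40 N, if the wrist force passes 120 N, or if a joint passes its speed limit or range.

## Working session

There is one attempt and no reset: what is moved stays moved. The work goes in short steps, Python scripts to look and compute and a shell command to move; the robot and the scene stay as the last step left them, time stands still between calls to the robot, and variables do not carry over. Pictures are saved under pics/ and viewed, about 12 in all and at most 16, crops included, and the job is handed in when it is done.

```bash
ls; mkdir -p pics
cat > h.py <<'E'
import numpy as np, cv2
from plant import r
from scipy.spatial.transform import Rotation as R
def snap(n,f=None):
    s=r.snapshot(n)
    if f: cv2.imwrite('pics/'+f,s['pixels'][:,:,::-1])
    return s
def cloud(s):
    K=s['K'];z=s['range_z'];h,w=z.shape
    v,u=np.mgrid[:h,:w]
    uv=np.stack([u,v],-1).astype(float)
    x=(u-K[0,2])/K[0,0]*z;y=(v-K[1,2])/K[1,1]*z
    p=np.stack([x,-y,-z],-1)
    a=np.array(s['attitude'])
    M=a if a.shape==(3,3) else R.from_quat(a).as_matrix()
    P=p@M.T+np.array(s['position']); P[z==0]=np.nan
    return P
E
python3 - <<'E'
from h import *
for n in ['scene','side','wrist']:
    s=snap(n,n+'0.png'); print(n,{k:(v if k not in('pixels','range_z') else v.shape) for k,v in s.items()})
    np.savez(n+'0.npz',**s)
print(r.get_state(), r.tips_ahead)
E
```

```text
pics
scene {'pixels': (420, 560, 3), 'range_z': (420, 560), 'K': array([[540.87270666,   0.        , 282.4418933 ],
       [  0.        , 540.87270666, 209.63639066],
       [  0.        ,   0.        ,   1.        ]]), 'position': array([-0.47517901,  0.46882581,  0.82089405]), 'attitude': array([-0.24992239,  0.39248087,  0.73749879, -0.48948249])}
side {'pixels': (420, 560, 3), 'range_z': (420, 560), 'K': array([[385.32980353,   0.        , 285.65799994],
       [  0.        , 385.32980353, 204.59778985],
       [  0.        ,   0.        ,   1.        ]]), 'position': array([ 0.618625  , -0.51925708,  1.05034925]), 'attitude': array([0.23921247, 0.01705653, 0.05484491, 0.96926699])}
wrist {'pixels': (420, 560, 3), 'range_z': (420, 560), 'K': array([[319.47795595,   0.        , 285.86079122],
       [  0.        , 319.47795595, 207.88774272],
       [  0.        ,   0.        ,   1.        ]]), 'position': array([ 0.24600767, -0.57783737,  0.38275529]), 'attitude': array([-0.10959864,  0.0827297 , -0.59121394,  0.79473895])}
{'clock': 0.15, 'q': array([ 1.31382129,  0.68979456, -0.19453911,  1.56607023,  0.15728328,
        0.90254717, -0.21512673]), 'qd': array([ 0.00021314, -0.00322535, -0.00030671, -0.00406663,  0.0006183 ,
       -0.00047314,  0.00031255]), 'joint_torque': array([-2.16558758e-03, -5.27858341e+01, -1.26882613e+00, -1.53586954e+01,
       -5.24890074e-02,  3.85847379e-03,  1.23271698e-04]), 'tool_pos': array([ 0.17902858, -0.59833446,  0.25710184]), 'eef_rot': array([ 9.89447193e-01,  1.44892167e-01, -1.48057370e-04, -6.99865949e-04]), 'contact_force': array([-0.45851156,  0.41913612, -0.0301869 ]), 'moment': array([ 0.00220283,  0.02621908, -0.01537919]), 'opening': 0.9991833030486453} 0.019
```

View pics/scene0.png

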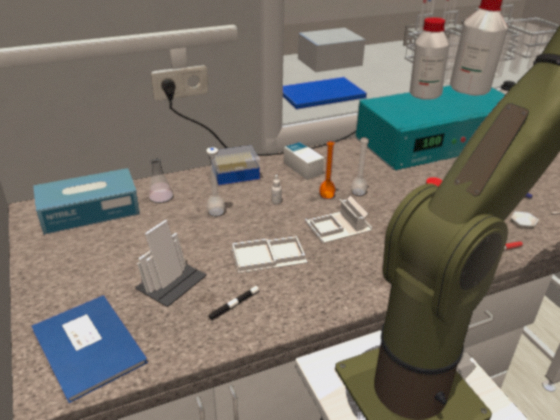

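View pics/side0.png

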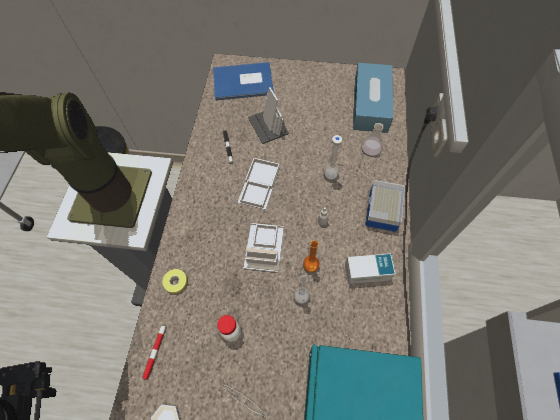

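The scene view shows the plate stand (~165,270), two-bay tray (~268,252), slot tray (~338,222), dropper (~277,190), orange decoy (~328,190), open flask (~360,185), and stoppered flask (~213,205). The side view adds the red-capped bottle (~228,328), with the stand at ~(270,115).

Run:
```python
from h import *
s=dict(np.load('side0.npz')); P=cloud(s)
for n,(u,v) in dict(table=(250,215),red=(228,324),dropper=(323,212),oflask=(302,297),sflask=(337,139),orange=(312,265),tray2=(262,170),slot=(264,255),stand=(265,120)).items():
    print(n,P[v,u].round(4))
# blobs above the table: heightmap top-down from both cams
pts=[];cols=[]
for n in('side','scene'):
    s=dict(np.load(n+'0.npz'));Q=cloud(s).reshape(-1,3);c=s['pixels'].reshape(-1,3)
    m=np.isfinite(Q[:,0])&(Q[:,2]<0.25)&(Q[:,2]>-0.02)&(Q[:,0]>0.25)&(Q[:,0]<1.0)&(abs(Q[:,1])<0.75);pts.append(Q[m]);cols.append(c[m])
    t=Q[m]; t=t[abs(t[:,2])<.01]; print(n,'table z',np.median(t[:,2]))
    # scene-wise clusters z>0.025
    H=np.zeros((750,375),np.uint8)
    h=t=Q[m]; h=h[h[:,2]>.03]
    H[((h[:,1]+.75)/.002).astype(int).clip(0,749),((h[:,0]-.25)/.002).astype(int).clip(0,374)]=255
    H=cv2.morphologyEx(H,cv2.MORPH_CLOSE,np.ones((5,5)))
    k,l,st,ce=cv2.connectedComponentsWithStats(H)
    for i in range(1,k):
        if st[i,4]>25:
            ii=l[((h[:,1]+.75)/.002).astype(int).clip(0,749),((h[:,0]-.25)/.002).astype(int).clip(0,374)]==i
            q=h[ii]; print(n,i,q.min(0).round(3),q.max(0).round(3),np.median(q,0).round(3))
```

```text
table [ 4.446e-01 -1.840e-02 -3.000e-04]
red [ 0.4549 -0.3605  0.1021]
dropper [ 0.6612 -0.0195  0.0701]
oflask [ 0.6251 -0.2607  0.0429]
sflask [0.6787 0.1493 0.19  ]
orange [ 0.6439 -0.1697  0.0407]
tray2 [0.4586 0.1422 0.0061]
slot [ 0.5076 -0.15    0.0246]
stand [0.4417 0.3365 0.0184]
side table z -0.0007152115763290334
side 1 [ 0.654 -0.538  0.03 ] [ 0.895 -0.388  0.154] [ 0.767 -0.46   0.148]
side 2 [ 0.906 -0.508  0.03 ] [ 0.982 -0.075  0.25 ] [ 0.941 -0.273  0.058]
side 3 [ 0.426 -0.39   0.03 ] [ 0.477 -0.337  0.112] [ 0.456 -0.368  0.105]
side 4 [ 0.602 -0.268  0.03 ] [ 0.641 -0.234  0.165] [ 0.622 -0.254  0.052]
side 5 [ 0.736 -0.199  0.03 ] [ 0.864 -0.117  0.063] [ 0.798 -0.163  0.057]
side 6 [ 0.621 -0.179  0.03 ] [ 0.66  -0.14   0.168] [ 0.64  -0.163  0.06 ]
side 7 [ 0.457 -0.175  0.03 ] [ 0.545 -0.139  0.054] [ 0.502 -0.15   0.047]
side 8 [ 0.25  -0.045  0.03 ] [0.933 0.672 0.25 ] [0.797 0.66  0.138]
side 9 [ 0.651 -0.028  0.031] [ 0.676 -0.009  0.086] [ 0.663 -0.02   0.051]
side 10 [0.655 0.13  0.03 ] [0.7   0.166 0.191] [0.677 0.147 0.093]
side 11 [0.778 0.245 0.03 ] 
[... 315 characters left out ...]
.469 -0.338  0.11 ] [ 0.45  -0.363  0.106]
scene 5 [ 0.596 -0.268  0.03 ] [ 0.632 -0.229  0.164] [ 0.613 -0.246  0.087]
scene 6 [ 0.729 -0.201  0.03 ] [ 0.863 -0.118  0.062] [ 0.779 -0.152  0.054]
scene 7 [ 0.449 -0.178  0.03 ] [ 0.543 -0.141  0.053] [ 0.491 -0.166  0.042]
scene 8 [ 0.612 -0.176  0.03 ] [ 0.651 -0.139  0.164] [ 0.632 -0.156  0.088]
scene 9 [ 0.643 -0.029  0.03 ] [ 0.666 -0.002  0.084] [ 0.655 -0.013  0.049]
scene 10 [0.65 0.13 0.03] [0.691 0.175 0.189] [0.669 0.154 0.098]
scene 11 [0.775 0.244 0.03 ] [0.823 0.299 0.112] [0.792 0.272 0.062]
scene 12 [0.429 0.287 0.03 ] [0.501 0.394 0.146] [0.454 0.342 0.077]
scene 13 [0.731 0.339 0.03 ] [0.865 0.58  0.08 ] [0.759 0.465 0.073]
```

Run:
```python
from h import *
pts=[];px=[]
for n in('side','scene'):
    s=dict(np.load(n+'0.npz'));P=cloud(s);I=s['pixels'].astype(int)
    sat=I.max(-1)-I.min(-1); W=(sat<40)&(I.min(-1)>150)
    def rect(name,m):
        q=P[m][:,:2].astype(np.float32)*1000
        r_=cv2.minAreaRect(q); print(n,name,len(q),np.round(r_[0],1),np.round(r_[1],1),round(r_[2],2))
    x,y,z=P[...,0],P[...,1],P[...,2]
    def comp(m):
        k,l,st,_=cv2.connectedComponentsWithStats(m.astype(np.uint8)); return l==1+st[1:,4].argmax()
    rect('slot',comp((x>.43)&(x<.58)&(y>-.2)&(y<-.02)&(z>.003)&(z<.06)))
    rect('slot z>.035',comp((x>.43)&(x<.58)&(y>-.2)&(y<-.02)&(z>.035)&(z<.06)))
    rect('two',comp((x>.36)&(x<.56)&(y>.02)&(y<.25)&(z>.003)&(z<.03)))
    st=(x>.36)&(x<.56)&(y>.26)&(y<.42)&(z>.003)
    rect('standbase',comp(st&(z<.012)))
    t=st&(z>.095); q=P[t]; 
    c=np.median(q,0);u,S,V=np.linalg.svd(q-q.mean(0)); print('tall top',len(q),q.mean(0).round(4),q.min(0).round(3),q.max(0).round(3),V.round(3).tolist(),(S/len(q)**.5).round(4))
s=dict(np.load('side0.npz'));I=s['pixels'][:,:,::-1]
a=cv2.resize(I[75:145,235:305],None,fx=5.5,fy=5.5,interpolation=3);b=cv2.resize(I[150:280,220:300],None,fx=4.4,fy=4.4,interpolation=3)
c=np.zeros((580,760,3),np.uint8);c[:385,:385]=a;c[:572,400:752]=b;cv2.imwrite('pics/crop1.png',c)
```

```text
side slot 1171 [ 500.6 -115.9] [ 99.4 146.8] 0.5
side slot z>.035 271 [ 500.9 -157.2] [35.9 87.5] 89.41
side two 903 [454.7 103.8] [172.9 106.8] 85.43
side standbase 459 [444.6 333.4] [ 97.8 154.2] 34.97
tall top 160 [0.4696 0.3357 0.1228] [0.45  0.311 0.095] [0.491 0.365 0.147] [[-0.497, 0.826, 0.266], [0.317, -0.113, 0.942], [0.808, 0.552, -0.206]] [0.0187 0.0157 0.0022]
scene slot 634 [ 496.3 -155.8] [69.9 94.5] 89.24
scene slot z>.035 270 [ 496.2 -159.3] [94.  36.1] 0.31
scene two 947 [451.4  93.2] [159.3  97. ] 80.35
scene standbase 879 [446.4 327.2] [101.9 125.9] 30.93
tall top 527 [0.4636 0.3386 0.1202] [0.444 0.31  0.095] [0.486 0.366 0.146] [[-0.523, 0.852, 0.008], [0.191, 0.108, 0.976], [-0.831, -0.511, 0.219]] [0.0178 0.0146 0.0019]
```

View pics/crop1.png

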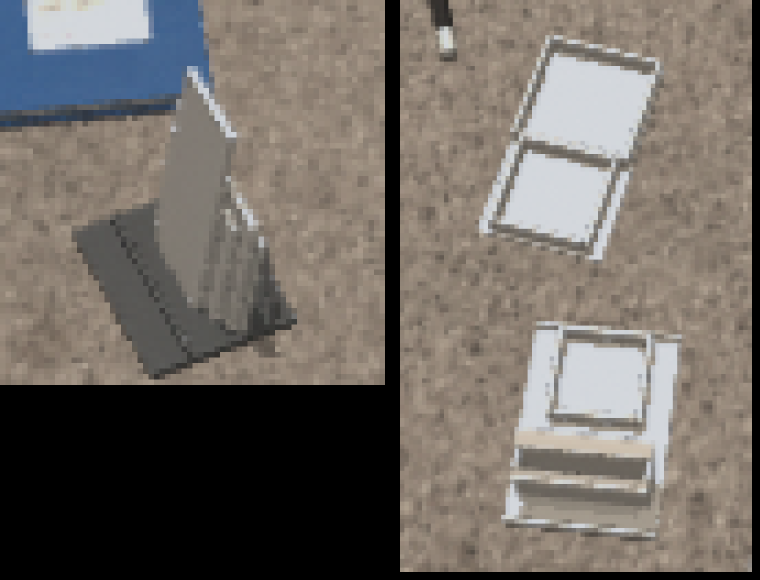

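Trays: slot tray has yaw≈0, centre (0.498,−0.117), slot on −y. The two-bay tray is yawed ≈−9.7° at (0.452,0.095), with its large bay on +y. The stand yaw is ≈31°. Next I go above the dropper.

```bash
python3 -m inch '[[0.5,0.6,0,0,88],[0.8,1,0,0,88],[0.8,1,0,0,88],[0.8,1,0,0,88],[0.8,1,0,0,88]]'
python3 -m inch '[[0.82,1,0,0,80],[0.82,1,0,0,80],[0.82,1,0,0,80],[0.82,1,0,0,80],[0.82,1,0,0,80]]'
python3 -m inch '[[0.82,1,0,0,70],[0.82,1,0,0,70],[0.82,1,0,0,70],[0.82,1,0,0,70],[0.82,1,0,0,70]]'
python3 -m inch '[[0.82,1,0,0,60],[0.82,1,0,0,60],[0.82,1,0,0,60],[0.82,1,0,0,60],[0.82,1,0,0,60]]'
python3 -m inch '[[0.82,0.9,0,0,60],[0.82,0.9,0,0,60],[0.8,0.9,0,0,60],[0,0,-0.8,0,60],[0,0,-0.8,0,60]]'
python3 -m inch '[[0,0,0,0,60],[0,0,0,0,60]]'
python3 - <<'E'
from h import *
s=snap('wrist','w1.png');np.savez('w1.npz',**s);st=r.get_state();print(st['tool_pos'],st['eef_rot'],st['q'].round(2))
P=cloud(s);q=P[(P[...,2]>.03)&(P[...,2]<.1)&(abs(P[...,0]-.66)<.04)&(abs(P[...,1]+.017)<.04)]
for a,b in((.03,.055),(.06,.09)):
    t=q[(q[:,2]>a)&(q[:,2]<b)];print(len(t),t.min(0),t.max(0))
E
```

```text
clock: 0.65
tool_pos: [0.2723, -0.4826, 0.2575]
eef_rot: [0.989, 0.145, -0.0, -0.0]
contact_force: [0.3, -0.6, -0.3]
opening: 1.0
clock: 1.15
tool_pos: [0.3748, -0.3576, 0.2576]
eef_rot: [0.989, 0.145, -0.0, -0.0]
contact_force: [0.3, 0.4, 0.6]
opening: 0.91
clock: 1.65
tool_pos: [0.4773, -0.2326, 0.2576]
eef_rot: [0.989, 0.145, -0.0, -0.0]
contact_force: [1.2, -0.3, -0.8]
opening: 0.794
clock: 2.15
tool_pos: [0.5798, -0.1076, 0.2575]
eef_rot: [0.989, 0.145, -0.0, -0.0]
contact_force: [0.4, 0.1, -0.4]
opening: 0.683
clock: 2.65
tool_pos: [0.641, -0.0397, 0.2173]
eef_rot: [0.989, 0.146, 0.001, -0.0]
contact_force: [-0.2, -0.0, -0.6]
opening: 0.685
clock: 2.85
tool_pos: [0.64, -0.0414, 0.2177]
eef_rot: [0.989, 0.145, -0.0, 0.0]
contact_force: [0.3, 0.5, -0.1]
opening: 0.679
[ 0.64056419 -0.04151365  0.21843264] [9.89478579e-01 1.44678749e-01 4.28822714e-04 1.29052966e-04] [ 0.05  0.75 -0.11  1.55  0.1   0.84 -1.38]
300 [ 0.65236848 -0.02841655  0.03007444] [ 0.67693509 -0.00185008  0.05493765]
360 [ 0.65412858 -0.02364402  0.06002012] [ 0.67218309 -0.00535352  0.08540136]
```

View pics/w1.png

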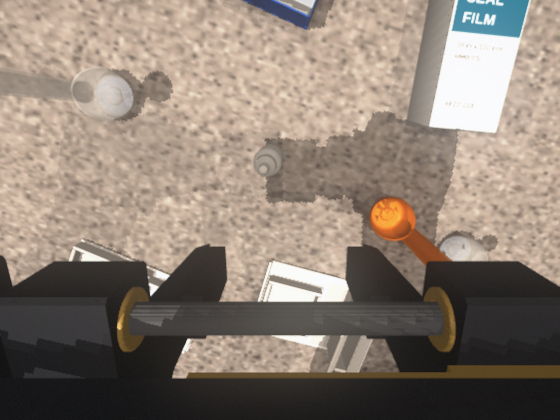

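The wrist view shows the dropper nozzle at (267,162), the orange decoy at (392,218), the open flask at (460,250), and the stoppered one at (105,92). The dropper centre is ≈(0.664,−0.015).

```bash
python3 -m inch '[[0.5,0.55,0,0,60],[0.45,0.5,0,0,60],[0,0,-1,0,60],[0,0,-1,0,60],[0,0,-1,0,60]]'
python3 -m inch '[[0,0,-1,0,60],[0,0,-1,0,60],[0,0,-1,0,60],[0,0,-0.7,0,60],[0,0,0,0,60]]'
python3 -m inch '[[0,0,0,0,15],[0,0,0,0,15],[0,0,0,0,15],[0,0,0,0,15],[0,0,0,0,15]]' 12
python3 -m inch '[[0,0,0,0,15],[0,0,0,0,15]]'
```

```text
clock: 3.4
tool_pos: [0.6651, -0.0151, 0.1436]
eef_rot: [0.989, 0.145, 0.002, 0.0]
contact_force: [-0.1, -0.4, -0.0]
opening: 0.682
clock: 3.9
tool_pos: [0.6628, -0.0152, 0.0486]
eef_rot: [0.989, 0.145, -0.002, -0.0]
contact_force: [-0.2, 0.7, -0.0]
opening: 0.68
clock: 4.4
tool_pos: [0.6644, -0.0151, 0.051]
eef_rot: [0.989, 0.145, 0.001, 0.0]
contact_force: [0.1, -0.2, 2.5]
opening: 0.291
clock: 4.6
tool_pos: [0.6645, -0.015, 0.0509]
eef_rot: [0.989, 0.145, 0.001, 0.0]
contact_force: [1.1, 0.4, 6.1]
opening: 0.294
```

```bash
python3 -m inch '[[0,0,0.6,0,15],[0,0,1,0,15],[0,0,1,0,15],[0,0,0.8,0,15],[-0.8,-0.32,0.6,0,15]]'
python3 -m inch '[[-0.95,-0.4,0,0,15],[-0.95,-0.4,0,0,15],[-0.95,-0.4,0,0,15],[-0.95,-0.4,0,0,15],[-0.95,-0.4,0,0,15]]'
python3 -m inch '[[-0.95,-0.4,0,0,15],[0,0,0,0,15],[0,0,0,0,15]]'
python3 - <<'E'
from h import *
s=snap('wrist','w2.png');np.savez('w2.npz',**s);st=r.get_state();print(st['tool_pos'],st['opening'])
for n in('side','scene'):np.savez(n+'2.npz',**snap(n))
E
```

```text
clock: 5.1
tool_pos: [0.6466, -0.0212, 0.1526]
eef_rot: [0.989, 0.146, 0.003, -0.0]
contact_force: [-0.5, -0.3, -0.1]
opening: 0.293
clock: 5.6
tool_pos: [0.5242, -0.0734, 0.151]
eef_rot: [0.989, 0.145, 0.0, 0.0]
contact_force: [0.4, -0.6, -0.4]
opening: 0.294
clock: 5.9
tool_pos: [0.5018, -0.0831, 0.1509]
eef_rot: [0.989, 0.145, 0.001, 0.0]
contact_force: [0.6, -0.4, -0.5]
opening: 0.296
[ 0.50268853 -0.08262998  0.15078734] 0.29471105261778885
```

View pics/w2.png

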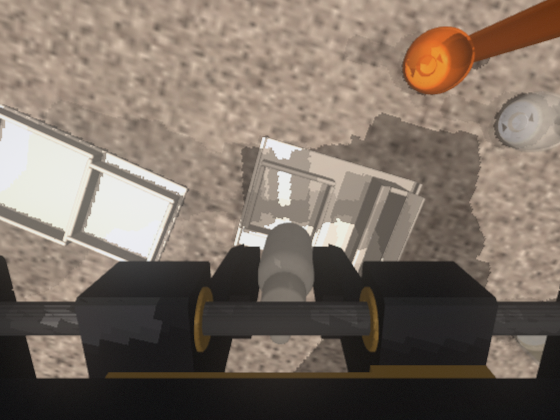

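The dropper is held upright (~287,265). The slot tray corners lie at (263,138) and (422,187), and part of the two-bay tray is visible at left.

Run:
```python
from h import *
s=dict(np.load('w2.npz'));P=cloud(s);x,y,z=P[...,0],P[...,1],P[...,2]
for n,(u,v) in dict(c1=(266,142),c2=(417,186),bayTR=(332,184),bayTL=(268,165)).items(): print(n,P[v-1:v+2,u-1:u+2].reshape(-1,3).round(4)[[1,4,7]].tolist())
u0=np.arange(560)
# edge of tray at +x: for y bins, max x with z>.003
print('table',np.nanmedian(z[50:110,150:300]))
m=(z>.0025)&(z<.06)&(x>.47)&(x<.57)&(y>-.2)&(y<-.03)&(np.arange(420)[:,None]<250)
ys=np.arange(-.185,-.045,.01)
print('+x edge',[(round(b,3),round(float(np.nanpercentile(x[m&(abs(y-b)<.004)],98)),4)) for b in ys if (m&(abs(y-b)<.004)).sum()>5])
print('+y edge',[(round(b,3),round(float(np.nanpercentile(y[m&(abs(x-b)<.004)],98)),4)) for b in np.arange(.5,.55,.01) if (m&(abs(x-b)<.004)).sum()>5])
print('-y edge',[(round(b,3),round(float(np.nanpercentile(y[m&(abs(x-b)<.004)],2)),4)) for b in np.arange(.5,.55,.01) if (m&(abs(x-b)<.004)).sum()>5])
def hist(P,x0,x1,zlo,zhi):
    m=(P[...,2]>zlo)&(P[...,2]<zhi)&(P[...,0]>x0)&(P[...,0]<x1)&(P[...,1]<-.03)&(P[...,1]>-.2);return m
for n in('w2','side0','scene0','side2','scene2'):
    Q=cloud(dict(np.load(n+'.npz')));m=hist(Q,.46,.55,.047,.06);q=Q[m]
    print(n,'lip tops y hist',np.histogram(q[:,1],np.arange(-.18,-.125,.003))[0].tolist(),q[:,0].min().round(3) if len(q) else '',q[:,0].max().round(3) if len(q) else '')
    m=hist(Q,.46,.55,.014,.022)&(Q[...,1]>-.12);q=Q[m];print('  bay walls',len(q),q[:,:2].min(0).round(4),q[:,:2].max(0).round(4))
```

```text
c1 [[0.5461, -0.0519, 0.0032], [0.5452, -0.0521, 0.0029], [0.5444, -0.0523, 0.0022]]
c2 [[0.5478, -0.1869, 0.0061], [0.5471, -0.1862, 0.0083], [0.5463, -0.1869, 0.0076]]
bayTR [[0.5302, -0.1137, 0.0179], [0.5294, -0.114, 0.0179], [0.5286, -0.1143, 0.018]]
bayTL [[0.5301, -0.059, 0.0176], [0.5292, -0.0592, 0.017], [0.5286, -0.0594, 0.0178]]
table -0.0012813739220491616
+x edge [(np.float64(-0.185), 0.5501), (np.float64(-0.175), 0.5484), (np.float64(-0.165), 0.5444), (np.float64(-0.155), 0.5492), (np.float64(-0.145), 0.5453), (np.float64(-0.135), 0.5478), (np.float64(-0.125), 0.5479), (np.float64(-0.115), 0.5473), (np.float64(-0.105), 0.5473), (np.float64(-0.095), 0.5481), (np.float64(-0.085), 0.5475), (np.float64(-0.075), 0.5475), (np.float64(-0.065), 0.5481), (np.float64(-0.055), 0.5472), (np.float64(-0.045), 0.5483)]
+y edge [(np.float64(0.5), -0.0501), (np.float64(0.51), -0.05), (np.float64(0.52), -0.0499), (np.float64(0.53), -0.0505), (np.float64(0.54), -0.0498), (np.float64(0.55), -0.0493)]
-y edge [(np.float64(0.5), -0.1722), (np.float64(0.51), -0.1739), (np.float64(0.52), -0.1738), (np.float64(0.53), -0.1734), (np.float64(0.54), -0.1844), (np.float64(0.55), -0.1878)]
w2 lip tops y hist [0, 135, 386, 125, 1, 0, 0, 0, 0, 0, 49, 219, 329, 0, 0, 0, 0, 0] 0.476 0.544
  bay walls 1153 [ 0.4678 -0.1169] [ 0.5322 -0.0528]
side0 lip tops y hist [0, 12, 25, 21, 0, 0, 0, 0, 0, 2, 11, 29, 33, 10, 0, 0, 0, 0] 0.461 0.545
  bay walls 117 [ 0.4682 -0.1162] [ 0.5323 -0.0508]
scene0 lip tops y hist [2, 13, 23, 11, 3, 1, 0, 0, 0, 0, 1, 11, 19, 0, 0, 0, 0, 0] 0.461 0.541
  bay walls 120 [ 0.4619 -0.1181] [ 0.5305 -0.0525]
side2 lip tops y hist [0, 11, 27, 15, 4, 0, 0, 0, 0, 1, 12, 28, 29, 12, 0, 0, 0, 0] 0.46 0.545
  bay walls 55 [ 0.4688 -0.1169] [ 0.5323 -0.0868]
scene2 lip tops y hist [3, 17, 16, 6, 0, 0, 0, 0, 0, 0, 3, 8, 19, 2, 0, 0, 0, 0] 0.461 0.541
  bay walls 127 [ 0.4626 -0.1181] [ 0.5321 -0.0505]
```

```bash
python3 -m inch '[[-0.1,-0.08,-0.8,0,15],[0,0,-1,0,15],[0,0,-1,0,15],[0,0,-0.6,0,15],[0,0,-0.3,0,15]]'
python3 -m inch '[[0,0,-0.1,0,15],[0,0,0,0,15],[0,0,0,0,45],[0,0,0,0,45],[0,0,0,0,45]]'
python3 -m inch '[[0,0,0.3,0,45],[0,0,0.8,0,45],[0,0,1,0,45],[0,0,1,1,60],[0,0,1,1,60]]'
python3 - <<'E'
from h import *
Q=cloud(snap('side'));m=(abs(Q[...,0]-.5)<.03)&(abs(Q[...,1]+.0845)<.03)&(Q[...,2]>.03);q=Q[m];print(q.min(0),q.max(0),np.median(q,0))
E
```

```text
clock: 6.55
tool_pos: [0.4993, -0.0843, 0.0563]
eef_rot: [0.989, 0.145, -0.0, -0.0]
contact_force: [0.1, 0.3, -0.4]
opening: 0.299
clock: 7.05
tool_pos: [0.4993, -0.0851, 0.0557]
eef_rot: [0.989, 0.145, 0.0, 0.0]
contact_force: [0.5, 0.7, -0.5]
opening: 0.506
clock: 7.55
tool_pos: [0.4988, -0.0851, 0.1593]
eef_rot: [0.968, 0.25, 0.0, 0.0]
contact_force: [0.2, 0.1, 0.1]
opening: 0.665
[ 0.47010508 -0.11449956  0.0312612 ] [ 0.52999887 -0.05459854  0.62415527] [ 0.49940972 -0.1012245   0.53539203]
```

```bash
python3 -m inch '[[0,0.6,0.6,0.9,70],[0,0.9,0.6,1,70],[-0.1,1,0.6,1,80],[-0.1,1,0.6,1,80],[-0.1,1,0.6,1,88]]'
python3 -m inch '[[-0.1,1,0.3,1,88],[-0.1,1,0.3,1,88],[-0.1,1,0.3,1,88],[-0.1,1,0.1,1,88],[-0.1,1,0,1,88]]'
python3 -m inch '[[-0.1,1,0,1,88],[-0.1,1,0,1,88],[-0.1,1,0,1,88],[-0.1,1,0,1,88],[-0.1,1,0,1,88]]'
python3 -m inch '[[-0.1,1,0,0.6,88],[-0.1,0.6,0,0,88],[0,0,0,0,88],[0,0,0,0,88]]'
cat > plate.py <<'E'
from h import *
import sys
s=snap('wrist',sys.argv[1]);st=r.get_state();T=st['tool_pos'];q=st['eef_rot'];yaw=np.degrees(2*np.arctan2(q[1],q[0]));print(T.round(4),'yaw',yaw.round(2),'q7',st['q'][6].round(2))
P=cloud(s);q=P[(P[...,2]>.1)&(P[...,2]<.155)&(P[...,0]>.42)&(P[...,0]<.53)&(P[...,1]>.27)&(P[...,1]<.4)]
print(len(q))
t=q[q[:,2]>q[:,2].max()-.004];print('top edge',len(t),t.max(0)); rc=cv2.minAreaRect((t[:,:2]*1000).astype(np.float32));print(rc)
u,S,V=np.linalg.svd(q-q.mean(0),full_matrices=False);print(q.mean(0),V.round(3).tolist(),S/len(q)**.5)
E
python3 plate.py w3.png
python3 - <<'E'
from h import *
Q=cloud(snap('side'));m=(abs(Q[...,0]-.5)<.03)&(abs(Q[...,1]+.0845)<.028)&(Q[...,2]>.03);q=Q[m];print('dropper',q.min(0),q.max(0),np.median(q,0))
E
```

```text
clock: 8.1
tool_pos: [0.4911, 0.0282, 0.2338]
eef_rot: [0.873, 0.487, 0.0, 0.0]
contact_force: [0.6, -0.1, -0.2]
opening: 0.975
clock: 8.6
tool_pos: [0.4789, 0.1532, 0.2587]
eef_rot: [0.718, 0.696, 0.001, 0.001]
contact_force: [1.1, 0.6, -0.6]
opening: 1.002
clock: 9.1
tool_pos: [0.4662, 0.278, 0.2581]
eef_rot: [0.513, 0.858, -0.0, 0.0]
contact_force: [-0.3, 0.1, 0.0]
opening: 0.996
clock: 9.5
tool_pos: [0.4616, 0.3163, 0.2577]
eef_rot: [0.488, 0.873, -0.001, 0.001]
contact_force: [-0.8, -0.1, -0.9]
opening: 1.0
[0.4619 0.3157 0.2576] yaw 121.53 q7 -0.62
1488
top edge 568 [0.48849679 0.36734353 0.14468651]
((471.1138610839844, 341.223876953125), (6.14545202255249, 58.77788543701172), 32.571006774902344)
[0.46659057 0.34037269 0.12996827] [[0.537, -0.843, 0.041], [0.209, 0.179, 0.961], [0.817, 0.508, -0.272]] [0.01741794 0.01379238 0.00142846]
dropper [ 0.48527178 -0.09768003  0.03003574] [ 0.51147981 -0.07473591  0.09075986] [ 0.50067568 -0.08944425  0.05467087]
```

View pics/w3.png

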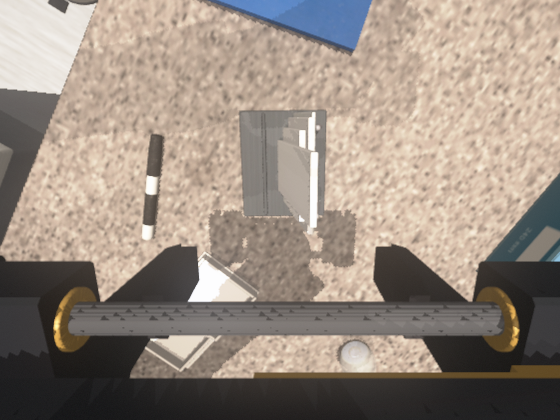

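The wrist view shows the stand at ~(285,165), with the tall plate's top edge at (313,185) in front (left) of the two shorter plates. The dropper stands in its bay (top z=0.091). Next I descend on the plate.

```bash
python3 -m inch '[[0.1,0.45,0,0.17,60],[0.1,0.48,0,0,60],[0,0,-0.5,0,50],[0,0,-1,0,50],[0,0,-1,0,50]]'
python3 -m inch '[[0,0,-1,0,50],[0,0,-1,0,50],[0,0,-0.7,0,50],[0,0,-0.26,0,50],[0,0,0,0,50]]'
python3 -m inch '[[0,0,0,0,20],[0,0,0,0,20],[0,0,0,0,20],[0,0,0,0,2],[0,0,0,0,2]]' 4
python3 -m inch '[[0,0,0,0,2],[0,0,0,0,2],[0,0,0,0,2]]'
```

```text
clock: 10.1
tool_pos: [0.4665, 0.3409, 0.1939]
eef_rot: [0.48, 0.877, 0.0, 0.0]
contact_force: [0.3, 1.1, -0.2]
opening: 0.576
clock: 10.6
tool_pos: [0.4658, 0.3404, 0.12]
eef_rot: [0.479, 0.878, -0.001, -0.0]
contact_force: [0.3, -0.6, -0.0]
opening: 0.566
clock: 11.1
tool_pos: [0.4664, 0.3406, 0.1215]
eef_rot: [0.48, 0.877, -0.0, 0.0]
contact_force: [-0.9, -0.3, 3.7]
opening: 0.159
clock: 11.4
tool_pos: [0.4664, 0.3407, 0.1215]
eef_rot: [0.48, 0.877, 0.0, 0.0]
contact_force: [-0.4, -0.8, 3.9]
opening: 0.16
```

```bash
python3 -m inch '[[-0.17,-0.107,0.05,0,2],[-0.17,-0.107,0.05,0,2],[-0.17,-0.107,0.05,0,2],[-0.15,-0.1,0.05,0,2],[0,0,0,0,2]]'
python3 -m inch '[[0,0,0,0,2],[0,0,0,0,2],[0,0,0,0,2]]'
```

```text
clock: 11.9
tool_pos: [0.4491, 0.3294, 0.1261]
eef_rot: [0.479, 0.878, -0.001, -0.0]
contact_force: [-0.9, -0.3, -2.1]
opening: 0.072
clock: 12.2
tool_pos: [0.4501, 0.3302, 0.1261]
eef_rot: [0.48, 0.877, -0.0, 0.0]
contact_force: [-1.2, -1.6, -0.7]
opening: 0.077
```

```bash
python3 -m inch '[[0,0,0.1,0,2],[0,0,0.1,0,2],[0,0,0,0,2],[0,0,0,0,2]]' 20
python3 -m inch '[[0,0,0.3,0,2],[0,0,0.6,0,2],[0,0,1,0,2],[0,0,1,0,2],[0,0,1,0,2]]'
python3 -m inch '[[0,0,1,0,2],[0,0,0.5,0,2],[0,0,0,0,2]]'
python3 - <<'E'
from h import *
st=r.get_state();T=st['tool_pos'];print(T)
a=snap('scene','s4.png');b=snap('side')
for s in(a,b):
    P=cloud(s);t=np.array([.843,.537,0]);d=P-T
    q=P[(abs(d@t)<.03)&(np.linalg.norm(d[...,:2],axis=-1)<.05)&(P[...,2]>T[2]-.13)&(P[...,2]<T[2]-.03)]
    print(len(q),q.min(0).round(4),q.max(0).round(4)); u,S,V=np.linalg.svd(q-q.mean(0),full_matrices=False);print(V.round(3).tolist(),(S/len(q)**.5).round(4))
    # other plates tops
    q=P[(P[...,2]>.06)&(P[...,2]<.1)&(P[...,0]>.42)&(P[...,0]<.56)&(P[...,1]>.27)&(P[...,1]<.43)]
    print('stack',len(q),q.min(0).round(3),q.max(0).round(3))
c=cv2.resize(a['pixels'][100:340,60:300,::-1],None,fx=2.4,fy=2.4);cv2.imwrite('pics/s4c.png',c)
E
```

```text
clock: 12.6
tool_pos: [0.4497, 0.33, 0.1314]
eef_rot: [0.48, 0.877, -0.0, -0.0]
contact_force: [-2.1, -1.4, 1.3]
opening: 0.064
clock: 13.1
tool_pos: [0.4514, 0.3317, 0.231]
eef_rot: [0.479, 0.878, 0.003, 0.001]
contact_force: [0.1, -0.2, -0.2]
opening: 0.071
clock: 13.4
tool_pos: [0.4514, 0.3318, 0.2685]
eef_rot: [0.48, 0.877, 0.003, 0.001]
contact_force: [0.2, -0.1, -1.1]
opening: 0.07
[0.45138535 0.33176238 0.26851713]
890 [0.4312 0.3023 0.1465] [0.4693 0.3558 0.2385]
[[-0.008, 0.021, -1.0], [-0.527, 0.85, 0.021], [-0.85, -0.527, -0.004]] [0.026  0.0181 0.0015]
stack 722 [0.433 0.291 0.06 ] [0.5   0.393 0.095]
181 [0.4348 0.3004 0.1476] [0.4712 0.354  0.2383]
[[0.115, -0.17, 0.979], [-0.552, 0.808, 0.205], [-0.826, -0.564, -0.001]] [0.0248 0.0181 0.0012]
stack 217 [0.439 0.291 0.061] [0.508 0.386 0.099]
```

View pics/s4c.png

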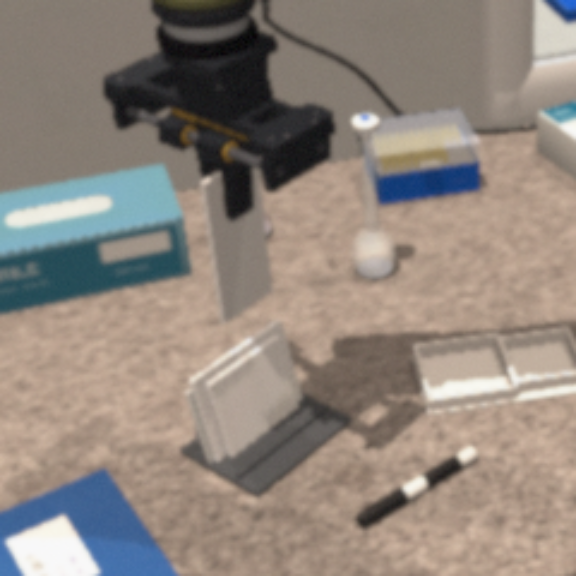

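The plate hangs upright in the jaws (tilt <0.01 rad across its thickness), and both shorter plates stay on the stand at (245,395) in the crop. Next I carry it to the slot.

```bash
python3 -m inch '[[0.1,-0.6,0,0.3,2],[0.1,-0.98,0,0.5,2],[0.1,-0.98,0,0.5,2],[0.1,-0.98,0,0.5,2],[0.1,-0.98,0,0.5,2]]'
python3 -m inch '[[0.1,-0.98,0,0.5,2],[0.1,-0.98,0,0.5,2],[0.1,-0.98,0,0.5,2],[0.1,-0.98,0,0.5,2],[0.1,-0.98,0,0.5,2]]'
python3 -m inch '[[0.1,-0.98,0,0.5,2],[0.1,-0.98,0,0.5,2],[0.1,-0.98,0,0.5,2],[0.1,-0.98,0,0.5,2],[0.1,-0.98,0,0.5,2]]'
python3 -m inch '[[0.1,-0.98,0,0.5,2],[0.1,-0.98,0,0.5,2],[0.1,-0.98,0,0.5,2],[0.1,-0.98,0,0.5,2],[0,-0.6,0,0.3,2]]'
python3 -m inch '[[0,0,0,0,2],[0,0,0,0,2]]'
cat > slot.py <<'E'
from h import *
st=r.get_state();T=st['tool_pos'];q=st['eef_rot'];print(T.round(4),'yaw',np.degrees(2*np.arctan2(q[1],q[0])).round(2),st['opening'])
for n in('scene','side'):
    P=cloud(snap(n)); q=P[(abs(P[...,1]-T[1])<.025)&(abs(P[...,0]-T[0])<.045)&(P[...,2]>max(T[2]-.135,.06))&(P[...,2]<T[2]-.025)]
    if len(q)<20: print(n,len(q));continue
    print(n,len(q),q.min(0).round(4),q.max(0).round(4)); u,S,V=np.linalg.svd(q-q.mean(0),full_matrices=False);print(q.mean(0).round(4),'normal',V[2].round(3),S[2]/len(q)**.5)
E
python3 slot.py
```

```text
clock: 14.0
tool_pos: [0.4621, 0.2158, 0.2648]
eef_rot: [0.37, 0.929, -0.001, -0.001]
contact_force: [0.3, -1.1, -1.5]
opening: 0.069
clock: 14.5
tool_pos: [0.4746, 0.0934, 0.2649]
eef_rot: [0.245, 0.969, -0.0, -0.001]
contact_force: [0.4, 0.0, -1.4]
opening: 0.062
clock: 15.0
tool_pos: [0.487, -0.029, 0.2649]
eef_rot: [0.116, 0.993, 0.0, -0.001]
contact_force: [0.6, 0.1, -0.4]
opening: 0.064
clock: 15.5
tool_pos: [0.497, -0.1432, 0.2644]
eef_rot: [-0.002, 1.0, 0.0, -0.001]
contact_force: [0.1, -0.2, -0.4]
opening: 0.068
clock: 15.7
tool_pos: [0.4971, -0.1402, 0.2654]
eef_rot: [-0.002, 1.0, 0.001, -0.001]
contact_force: [-0.9, -0.1, -0.9]
opening: 0.068
[ 0.4971 -0.1402  0.2654] yaw 180.25 0.06802855613418038
scene 513 [ 0.4623 -0.1443  0.1439] [ 0.5312 -0.1342  0.2396]
[ 0.4932 -0.1377  0.1927] normal [-0.018  1.    -0.004] 0.00155807427644506
side 141 [ 0.4712 -0.1418  0.1467] [ 0.5309 -0.1369  0.24  ]
[ 0.5161 -0.1402  0.2   ] normal [ 0.003 -1.    -0.002] 0.0008018676976304188
```

```bash
python3 -m inch '[[0,-0.4,0,0,2],[0.05,-0.33,-0.4,0,2],[0,0,-1,0,2],[0,0,-1,0,2],[0,0,-0.8,0,2]]'
python3 -m inch '[[0,0,-0.2,0,2],[0,0,0,0,2]]'
python3 slot.py
python3 - <<'E'
from h import *
for n in('side','scene'):
    Q=cloud(snap(n));q=Q[(abs(Q[...,0]-.5)<.05)&(Q[...,1]>-.19)&(Q[...,1]<-.13)&(Q[...,2]>.045)&(Q[...,2]<.055)]
    print(n,np.histogram(q[:,1],np.arange(-.18,-.125,.003))[0].tolist())
E
```

```text
clock: 16.3
tool_pos: [0.4981, -0.16, 0.1843]
eef_rot: [-0.002, 1.0, -0.0, -0.001]
contact_force: [0.2, -1.0, -1.4]
opening: 0.063
clock: 16.5
tool_pos: [0.4983, -0.1593, 0.1805]
eef_rot: [-0.002, 1.0, 0.0, -0.001]
contact_force: [0.3, 0.3, -2.0]
opening: 0.068
[ 0.4983 -0.1593  0.1805] yaw 180.28 0.0675562551416559
scene 460 [ 0.4634 -0.1642  0.0609] [ 0.5322 -0.1535  0.1553]
[ 0.494  -0.1569  0.108 ] normal [-0.017  1.    -0.007] 0.0016079117810226015
side 132 [ 0.4736 -0.1616  0.0623] [ 0.5327 -0.1552  0.1523]
[ 0.5119 -0.1597  0.1138] normal [-0.008  1.    -0.004] 0.0008251567078708032
side [0, 1, 11, 9, 4, 0, 0, 0, 0, 1, 2, 9, 6, 2, 0, 0, 0, 0]
scene [1, 11, 15, 12, 3, 1, 0, 0, 0, 0, 4, 17, 18, 0, 0, 0, 0, 0]
```

```bash
python3 -m inch '[[0,0,-0.4,0,2],[0,0,-0.5,0,2],[0,0,-0.5,0,2],[0,0,-0.4,0,2],[0,0,-0.2,0,2]]'
python3 -m inch '[[0,0,-0.1,0,2],[0,0,0,0,2],[0,0,0,0,2]]'
```

```text
clock: 17.2
tool_pos: [0.498, -0.159, 0.1297]
eef_rot: [-0.003, 1.0, 0.0, -0.001]
contact_force: [-0.8, -0.8, -1.6]
opening: 0.064
clock: 17.5
tool_pos: [0.499, -0.159, 0.129]
eef_rot: [-0.002, 1.0, 0.0, 0.0]
contact_force: [-0.2, 0.7, -1.0]
opening: 0.067
```

```bash
python3 -m inch '[[0,0,-0.08,0,2],[0,0,0,0,2],[0,0,0,0,2]]'; python3 -m inch '[[0,0,-0.08,0,2],[0,0,0,0,2],[0,0,0,0,2]]'; python3 -m inch '[[0,0,-0.08,0,2],[0,0,0,0,2],[0,0,0,0,2]]'
```

```text
clock: 17.8
tool_pos: [0.4988, -0.1591, 0.1269]
eef_rot: [-0.002, 1.0, -0.0, 0.0]
contact_force: [0.2, 0.3, -1.5]
opening: 0.065
clock: 18.1
tool_pos: [0.4987, -0.1591, 0.1247]
eef_rot: [-0.002, 1.0, 0.0, -0.0]
contact_force: [0.2, -0.1, -0.8]
opening: 0.067
clock: 18.4
tool_pos: [0.4987, -0.159, 0.1227]
eef_rot: [-0.002, 1.0, 0.0, -0.0]
contact_force: [0.0, 0.1, -0.9]
opening: 0.066
```

```bash
python3 -m inch '[[0,0,-0.08,0,2],[0,0,0,0,2],[0,0,0,0,2]]'; python3 -m inch '[[0,0,-0.08,0,2],[0,0,0,0,2],[0,0,0,0,2]]'
python3 - <<'E'
from h import *
P=cloud(snap('side'));q=P[(abs(P[...,1]+.159)<.02)&(abs(P[...,0]-.5)<.045)&(P[...,2]>.1)&(P[...,2]<.18)];print(len(q),np.histogram(q[:,2],np.arange(.1,.18,.005)))
P=cloud(snap('scene'));I=q=P[(abs(P[...,1]+.159)<.02)&(abs(P[...,0]-.5)<.045)&(P[...,2]>.1)&(P[...,2]<.18)];print(len(q),np.histogram(q[:,2],np.arange(.1,.18,.005))[0])
E
```

```text
clock: 18.7
tool_pos: [0.499, -0.1589, 0.1225]
eef_rot: [-0.003, 1.0, -0.001, 0.001]
contact_force: [-3.9, -0.5, 15.3]
opening: 0.061
clock: 19.0
tool_pos: [0.4997, -0.1588, 0.1217]
eef_rot: [-0.003, 1.0, -0.001, 0.002]
contact_force: [-5.6, -1.3, 24.3]
opening: 0.071
25 (array([0, 3, 4, 3, 3, 2, 1, 1, 1, 0, 0, 0, 0, 1, 2]), array([0.1  , 0.105, 0.11 , 0.115, 0.12 , 0.125, 0.13 , 0.135, 0.14 ,
       0.145, 0.15 , 0.155, 0.16 , 0.165, 0.17 , 0.175]))
371 [11 29 27 30 31 22 29 31 44 25 12  8  5 11 24]
```

```bash
python3 -m inch '[[0,0,0.1,0,2],[0,0,0,0,10],[0,0,0,0,24],[0,0,0,0,24],[0,0,0,0,24]]'; python3 -m inch '[[0,0,0.3,0,24],[0,0,0.6,0,24],[0,0,1,0,24],[0,0,1,0,24],[0,0,1,0,24]]'
python3 -m inch '[[0,0,1,0,40],[0,0,0.6,-0.5,60],[-0.2,-1,0,-1,80],[-0.2,-1,0,-1,88],[-0.2,-1,0,-1,88]]'
python3 -m inch '[[-0.2,-1,0,-1,88],[-0.2,-1,0,-1,88],[-0.2,-1,0,-1,88],[-0.2,-0.6,0,-1,88],[0,0,0,-1,88]]'
python3 - <<'E'
from h import *
st=r.get_state();print(st['tool_pos'],st['eef_rot'])
a=snap('scene');b=snap('side')
for s in(a,b):
    P=cloud(s);q=P[(abs(P[...,1]+.159)<.025)&(abs(P[...,0]-.5)<.045)&(P[...,2]>.06)&(P[...,2]<.18)];u,S,V=np.linalg.svd(q-q.mean(0),full_matrices=False);print('plate',len(q),q.min(0).round(4),q.max(0).round(4),V[2].round(3))
    q=P[(P[...,2]>.06)&(P[...,2]<.12)&(abs(P[...,0]-.45)<.04)&(abs(P[...,1]+.365)<.04)];print('bottle',len(q), (q.min(0).round(3),q.max(0).round(3)) if len(q) else '')
w=snap('wrist')
P=cloud(w);q=P[(P[...,2]>.097)&(P[...,2]<.115)&(abs(P[...,0]-.45)<.05)&(abs(P[...,1]+.365)<.05)];print(len(q),q.min(0),q.max(0),cv2.minEnclosingCircle((q[:,:2]*1000).astype(np.float32)))
cv2.imwrite('pics/c5.png',np.hstack([cv2.resize(a['pixels'][150:290,250:390,::-1],(390,390)),cv2.resize(w['pixels'][:,:,::-1],(390,300),).copy() if 0 else cv2.copyMakeBorder(cv2.resize(w['pixels'][:,:,::-1],(400,300)),0,90,0,0,0)]))
E
```

```text
clock: 19.6
tool_pos: [0.4986, -0.159, 0.1209]
eef_rot: [-0.002, 1.0, 0.0, -0.0]
contact_force: [0.8, -0.4, 0.4]
opening: 0.272
clock: 20.1
tool_pos: [0.4986, -0.1588, 0.2201]
eef_rot: [-0.003, 1.0, 0.0, -0.0]
contact_force: [0.3, 0.7, 0.1]
opening: 0.268
clock: 20.6
tool_pos: [0.4835, -0.2347, 0.2594]
eef_rot: [0.181, 0.983, 0.0, 0.0]
contact_force: [0.5, 0.9, -0.1]
opening: 0.702
clock: 21.1
tool_pos: [0.4622, -0.327, 0.2586]
eef_rot: [0.432, 0.902, -0.001, -0.0]
contact_force: [-0.9, 0.2, -1.0]
opening: 0.997
[ 0.46223994 -0.32698232  0.25862147] [ 4.32360818e-01  9.01700420e-01 -6.26730842e-04 -2.87767078e-04]
plate 437 [ 0.4653 -0.1627  0.0603] [ 0.53   -0.152   0.1434] [ 0.018 -1.    -0.01 ]
bottle 125 (array([ 0.429, -0.377,  0.089]), array([ 0.467, -0.34 ,  0.109]))
plate 216 [ 0.4713 -0.1608  0.0603] [ 0.5316 -0.1536  0.1474] [ 0.002  1.    -0.022]
bottle 407 (array([ 0.426, -0.387,  0.06 ]), array([ 0.475, -0.337,  0.114]))
1749 [ 0.4272178  -0.38375264  0.09708545] [ 0.47016316 -0.34050991  0.10933623] ((448.8748474121094, -361.9826965332031), 21.896240234375)
```

View pics/c5.png

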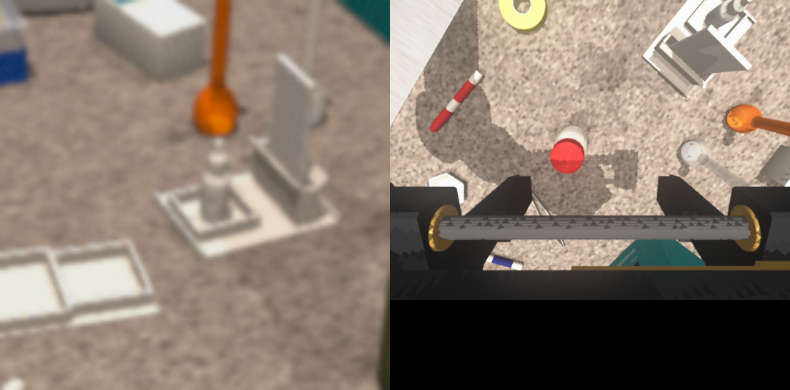

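The plate stands upright in the slot with its top at z≈0.1435, so it is fully down, and the dropper stands in its bay. The bottle cap centre is (0.449,−0.362).

```bash
python3 -m inch '[[-0.26,-0.7,0,-1,88],[-0.27,-0.7,-0.4,-1,88],[0,0,-1,0,88],[0,0,-1,0,88],[0,0,-1,0,88]]'
python3 -m inch '[[0,0,-1,0,88],[0,0,-1,0,88],[0,0,-0.6,0,88],[0,0,-0.26,0,88],[0,0,0,0,70]]'
python3 -m inch '[[0,0,0,0,30],[0,0,0,0,30],[0,0,0,0,30],[0,0,0,0,30],[0,0,0,0,30]]' 25
python3 -m inch '[[0,0,0,0,30],[0,0,0,0,30],[0,0,0,0,30],[0,0,0,0,30]]'
```

```text
clock: 21.75
tool_pos: [0.4509, -0.3584, 0.1732]
eef_rot: [0.519, 0.855, 0.0, 0.0]
contact_force: [0.9, -0.5, 0.4]
opening: 0.999
clock: 22.25
tool_pos: [0.4506, -0.3586, 0.1019]
eef_rot: [0.52, 0.854, 0.0, -0.0]
contact_force: [-0.2, -0.1, 0.7]
opening: 0.935
clock: 22.75
tool_pos: [0.4503, -0.3593, 0.1025]
eef_rot: [0.52, 0.854, -0.0, 0.0]
contact_force: [-0.7, -0.6, 0.8]
opening: 0.478
clock: 23.15
tool_pos: [0.4504, -0.3593, 0.1025]
eef_rot: [0.52, 0.854, -0.0, 0.0]
contact_force: [-1.8, -0.7, 4.7]
opening: 0.46
```

```bash
python3 -m inch '[[0,0,0.2,0,30],[0,0,0.5,0,30],[0,0,0.8,0,30],[0,0,1,0,30],[0,0,1,0,30]]'
python3 -m inch '[[0,0,1,0,30],[0,0,1,0,30],[0,0,1,0,30],[0,0.4,0.3,0,30],[0,0.8,0,0,30]]'
python3 -m inch '[[0,1,0,0,30],[0,1,0,0,30],[0,1,0,0,30],[0,1,0,0,30],[0,1,0,0,30]]'
python3 -m inch '[[0,1,0,0,30],[0,1,0,0,30],[0,1,0,0,30],[0,1,0,0,30],[0,1,0,0,30]]'
python3 -m inch '[[0,1,0,0,30],[0,1,0,0,30],[0,1,0,0,30],[0,1,0,0,30],[0,1,0,0,30]]'
python3 -m inch '[[0,1,0,0,30],[0,0.8,0,0,30],[0.2,0.5,0,0,30],[0,0,0,0,30],[0,0,0,0,30]]'
python3 - <<'E'
from h import *
st=r.get_state();print(st['tool_pos'],st['opening'])
w=snap('wrist','w6.png');b=snap('side');a=snap('scene')
for n,s in(('w',w),('side',b),('scene',a)):
    P=cloud(s);q=P[(P[...,2]>.013)&(P[...,2]<.023)&(abs(P[...,0]-.45)<.08)&(abs(P[...,1]-.095)<.12)];print(n,len(q),cv2.minAreaRect((q[:,:2]*1000).astype(np.float32)))
    T=st['tool_pos'];q=P[(P[...,2]>T[2]-.13)&(P[...,2]<T[2]-.03)&(np.hypot(P[...,0]-T[0],P[...,1]-T[1])<.04)];print(' bottle',len(q),(q.min(0).round(3),q.max(0).round(3)) if len(q) else '')
E
```

```text
clock: 23.65
tool_pos: [0.4505, -0.3585, 0.191]
eef_rot: [0.52, 0.854, 0.0, -0.0]
contact_force: [0.5, -0.4, -2.6]
opening: 0.463
clock: 24.15
tool_pos: [0.4508, -0.3295, 0.2733]
eef_rot: [0.522, 0.853, 0.0, 0.001]
contact_force: [0.4, 1.2, -1.6]
opening: 0.462
clock: 24.65
tool_pos: [0.4496, -0.2019, 0.2718]
eef_rot: [0.52, 0.854, 0.0, -0.001]
contact_force: [0.3, 0.2, -1.6]
opening: 0.462
clock: 25.15
tool_pos: [0.4494, -0.0771, 0.2719]
eef_rot: [0.52, 0.854, 0.0, -0.001]
contact_force: [0.4, -0.0, -2.2]
opening: 0.461
clock: 25.65
tool_pos: [0.4492, 0.0476, 0.2719]
eef_rot: [0.52, 0.854, -0.0, -0.001]
contact_force: [0.3, -0.2, -3.1]
opening: 0.459
clock: 26.15
tool_pos: [0.4552, 0.1027, 0.2719]
eef_rot: [0.521, 0.854, -0.001, -0.0]
contact_force: [0.5, -1.0, -2.3]
opening: 0.456
[0.45515761 0.10265687 0.27185532] 0.45552781534956216
w 1121 ((454.19793701171875, 92.9959487915039), (159.623779296875, 88.06356048583984), 80.98323822021484)
 bottle 3218 (array([0.425, 0.09 , 0.174]), array([0.477, 0.128, 0.242]))
side 274 ((455.5247497558594, 94.02147674560547), (162.9342803955078, 88.8255615234375), 80.81624603271484)
 bottle 352 (array([0.43 , 0.07 , 0.175]), array([0.484, 0.111, 0.242]))
scene 410 ((450.1765441894531, 92.9013671875), (161.25650024414062, 93.8699722290039), 79.64204406738281)
 bottle 764 (array([0.422, 0.072, 0.168]), array([0.465, 0.127, 0.242]))
```

View pics/w6.png

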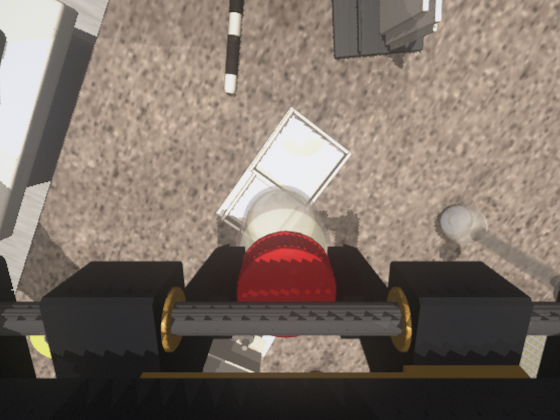

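The bottle hangs upright (285,240), and the empty large bay is visible at (300,145). The target TCP is (0.461,0.132).

```bash
python3 -m inch '[[0.12,0.6,0,0,30],[0.12,0.6,0,0,30],[0,0,-0.6,0,30],[0,0,-1,0,30],[0,0,-1,0,30]]'
python3 -m inch '[[0,0,-1,0,30],[0,0,-1,0,30],[0,0,-1,0,30],[0,0,-0.6,0,30],[0,0,-0.2,0,30]]'
python3 -m inch '[[0,0,0,0,30],[0,0,0,0,30]]'; python3 -m inch '[[0,0,-0.1,0,30],[0,0,0,0,30],[0,0,0,0,30]]'
```

```text
clock: 26.8
tool_pos: [0.4619, 0.1325, 0.2067]
eef_rot: [0.521, 0.853, 0.0, 0.0]
contact_force: [0.8, -0.6, -2.8]
opening: 0.461
clock: 27.3
tool_pos: [0.461, 0.1323, 0.1109]
eef_rot: [0.521, 0.854, -0.001, -0.001]
contact_force: [-0.0, -0.2, -2.1]
opening: 0.46
clock: 27.5
tool_pos: [0.462, 0.1334, 0.1129]
eef_rot: [0.521, 0.854, 0.001, 0.0]
contact_force: [0.2, 0.6, -2.5]
opening: 0.458
clock: 27.8
tool_pos: [0.4617, 0.1335, 0.1101]
eef_rot: [0.52, 0.854, 0.0, 0.0]
contact_force: [-0.1, -0.6, -2.5]
opening: 0.464
```

```bash
python3 -m inch '[[0,0,-0.1,0,30],[0,0,0,0,30],[0,0,0,0,30]]'; python3 -m inch '[[0,0,-0.07,0,30],[0,0,0,0,30],[0,0,0,0,30]]'
```

```text
clock: 28.1
tool_pos: [0.4614, 0.1335, 0.1072]
eef_rot: [0.52, 0.854, -0.0, -0.0]
contact_force: [-0.2, -0.4, -2.8]
opening: 0.462
clock: 28.4
tool_pos: [0.4615, 0.1335, 0.1063]
eef_rot: [0.52, 0.854, 0.0, 0.001]
contact_force: [-1.9, -0.3, 7.7]
opening: 0.459
```

```bash
python3 -m inch '[[0,0,0.04,0,45],[0,0,0,0,60],[0,0,0,0,75],[0,0,0,0,75],[0,0,0.5,0,75]]'
python3 -m inch '[[0,0,1,0,75],[0,0,1,0,75],[0,0,1,0,75],[0,0,1,0,75],[0,0,1,0,75]]'
python3 -m inch '[[0,0,1,0,60],[0.4,-0.7,1,-1,60],[0.4,-1,0,-1,60],[0.4,-1,0,-1,60],[0.4,-1,0,-1,60]]'
python3 -m inch '[[0.4,-1,0,-0.5,60],[0.4,-1,0,0,60],[0.4,-1,0,0,60],[0.4,-1,0,0,60],[0.4,-1,0,0,60]]'
python3 -m inch '[[0.4,-1,0,0,60],[0.4,-1,0,0,60],[0.4,-1,0,0,60],[0.4,-1,0,0,60],[0.4,-1,0,0,60]]'
python3 -m inch '[[0.4,-1,0,0,60],[0.2,-1,0,0,60],[0,-0.6,0,0,60],[0,0,0,0,60],[0,0,0,0,60]]'
python3 - <<'E'
from h import *
st=r.get_state();q=st['eef_rot'];print(st['tool_pos'],np.degrees(2*np.arctan2(q[1],q[0])),st['q'].round(2))
w=snap('wrist','w7.png');b=snap('side');a=snap('scene')
for n,s in(('w',w),('side',b),('scene',a)):
    P=cloud(s);
    for nm,c in(('open',(.62,-.25)),('orange',(.637,-.158))):
      for z0,z1 in((.01,.04),(.06,.15),(.15,.172)):
        q=P[(P[...,2]>z0)&(P[...,2]<z1)&(abs(P[...,0]-c[0])<.035)&(abs(P[...,1]-c[1])<.035)];print(n,nm,z0,len(q),(q.min(0).round(3),q.max(0).round(3)) if len(q) else '')
    q=P[(P[...,2]>.03)&(P[...,2]<.13)&(abs(P[...,0]-.459)<.05)&(P[...,1]>.08)&(P[...,1]<.18)];print(n,'bottle',len(q),(q.min(0).round(3),q.max(0).round(3)) if len(q) else '')
E
```

```text
clock: 28.9
tool_pos: [0.4608, 0.1332, 0.1181]
eef_rot: [0.52, 0.854, -0.001, -0.001]
contact_force: [-0.6, -0.3, -0.1]
opening: 0.842
clock: 29.4
tool_pos: [0.4612, 0.1333, 0.2449]
eef_rot: [0.52, 0.854, -0.0, -0.0]
contact_force: [0.5, -0.4, -0.0]
opening: 0.855
clock: 29.9
tool_pos: [0.5017, 0.0399, 0.2941]
eef_rot: [0.688, 0.726, 0.0, 0.0]
contact_force: [0.8, 0.2, -0.3]
opening: 0.681
clock: 30.4
tool_pos: [0.5516, -0.0852, 0.2938]
eef_rot: [0.705, 0.709, -0.0, -0.0]
contact_force: [-0.6, -0.4, 0.0]
opening: 0.681
clock: 30.9
tool_pos: [0.6015, -0.2102, 0.2936]
eef_rot: [0.705, 0.709, -0.0, -0.0]
contact_force: [-0.2, 1.0, -0.2]
opening: 0.682
clock: 31.4
tool_pos: [0.6162, -0.2728, 0.2938]
eef_rot: [0.705, 0.709, 0.0, -0.001]
contact_force: [0.1, 0.1, 0.2]
opening: 0.683
[ 0.61615038 -0.27284931  0.29379879] 90.32424856191935 [ 0.63  0.77 -0.58  1.34  0.43  1.15  0.01]
w open 0.01 509 (array([ 0.599, -0.267,  0.013]), array([ 0.644, -0.226,  0.04 ]))
w open 0.06 304 (array([ 0.613, -0.256,  0.062]), array([ 0.628, -0.241,  0.15 ]))
w open 0.15 359 (array([ 0.611, -0.259,  0.15 
[... 664 characters left out ...]
0 
side orange 0.15 0 
side bottle 2 (array([0.461, 0.15 , 0.111]), array([0.464, 0.153, 0.114]))
scene open 0.01 48 (array([ 0.593, -0.272,  0.011]), array([ 0.614, -0.247,  0.039]))
scene open 0.06 173 (array([ 0.607, -0.258,  0.061]), array([ 0.625, -0.237,  0.15 ]))
scene open 0.15 48 (array([ 0.607, -0.261,  0.15 ]), array([ 0.633, -0.24 ,  0.165]))
scene orange 0.01 173 (array([ 0.612, -0.179,  0.01 ]), array([ 0.652, -0.135,  0.04 ]))
scene orange 0.06 178 (array([ 0.623, -0.168,  0.062]), array([ 0.648, -0.148,  0.15 ]))
scene orange 0.15 47 (array([ 0.624, -0.17 ,  0.15 ]), array([ 0.651, -0.148,  0.165]))
scene bottle 822 (array([0.428, 0.103, 0.03 ]), array([0.478, 0.158, 0.114]))
```

View pics/w7.png

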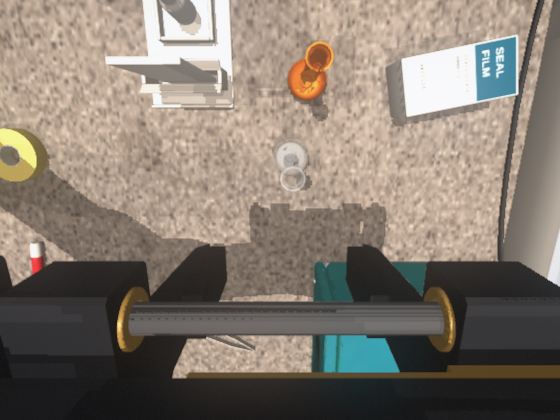

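The open flask mouth is at (292,178) with a clear neck, and the orange decoy is at (315,65). The flask centre is (0.621,−0.249); the bottle stands in its bay (top 0.114).

```bash
python3 -m inch '[[0.1,0.5,0,0,60],[0.1,0.45,-0.4,0,60],[0,0,-1,0,60],[0,0,-1,0,60],[0,0,-1,0,60]]'
python3 -m inch '[[0,0,-1,0,60],[0,0,-1,0,60],[0,0,-0.7,0,60],[0,0,-0.25,0,60],[0,0,0,0,60]]'
python3 -m inch '[[0,0,0,0,10],[0,0,0,0,10],[0,0,0,0,10],[0,0,0,0,10],[0,0,0,0,10]]' 15
python3 -m inch '[[0,0,0,0,10],[0,0,0,0,10],[0,0,0,0,10]]'
```

```text
clock: 32.05
tool_pos: [0.6217, -0.248, 0.2077]
eef_rot: [0.705, 0.71, 0.0, -0.0]
contact_force: [0.1, -0.1, 0.4]
opening: 0.679
clock: 32.55
tool_pos: [0.6211, -0.2487, 0.1342]
eef_rot: [0.705, 0.709, -0.0, -0.001]
contact_force: [-0.6, -0.8, 0.6]
opening: 0.68
clock: 33.05
tool_pos: [0.6216, -0.2504, 0.1356]
eef_rot: [0.705, 0.709, 0.0, 0.0]
contact_force: [1.0, 0.5, -0.0]
opening: 0.25
clock: 33.35
tool_pos: [0.6215, -0.2504, 0.1355]
eef_rot: [0.705, 0.709, 0.0, 0.0]
contact_force: [-1.1, 0.8, 2.2]
opening: 0.221
```

```bash
python3 -m inch '[[0,0,0.2,0,10],[0,0,0.5,0,10],[0,0,0.9,0,10],[0,0,1,0,10],[0,0,1,0,10]]'
python3 -m inch '[[0,0,1,0,10],[0,0,1,0,10],[0,0,1,0,10],[-0.25,0.4,0.6,0,10],[-0.45,0.8,0,0,10]]'
python3 -m inch '[[-0.55,0.95,0,-0.3,10],[-0.55,0.95,0,-0.3,10],[-0.55,0.95,0,-0.3,10],[-0.55,0.95,0,-0.3,10],[-0.55,0.95,0,-0.3,10]]'
python3 -m inch '[[-0.55,0.95,0,0,10],[-0.55,0.95,0,0,10],[-0.55,0.95,0,0,10],[-0.55,0.95,0,0,10],[-0.55,0.95,0,0,10]]'
python3 -m inch '[[-0.45,0.8,0,0,10],[-0.2,0.4,0,0,10],[0,0,0,0,10],[0,0,0,0,10]]'
python3 - <<'E'
from h import *
st=r.get_state();T=st['tool_pos'];print(T,st['opening'])
for n in('side','scene','wrist'):
    P=cloud(snap(n,'w8.png' if n=='wrist' else None))
    for z0,z1 in((.145,.11),(.09,.03)):
      q=P[(P[...,2]>T[2]-z0)&(P[...,2]<T[2]-z1)&(np.hypot(P[...,0]-T[0],P[...,1]-T[1])<.04)];print(n,'flask',len(q),(q.min(0).round(3),q.max(0).round(3)) if len(q) else '')
E
```

```text
clock: 33.85
tool_pos: [0.6215, -0.2501, 0.2268]
eef_rot: [0.705, 0.709, 0.0, 0.0]
contact_force: [0.9, -0.1, -1.8]
opening: 0.22
clock: 34.35
tool_pos: [0.6049, -0.2209, 0.3179]
eef_rot: [0.706, 0.708, 0.001, 0.002]
contact_force: [-0.5, 0.3, -1.3]
opening: 0.219
clock: 34.85
tool_pos: [0.5336, -0.0998, 0.3154]
eef_rot: [0.759, 0.651, -0.0, -0.0]
contact_force: [1.5, 0.1, -1.2]
opening: 0.222
clock: 35.35
tool_pos: [0.4647, 0.0186, 0.3154]
eef_rot: [0.759, 0.652, -0.0, -0.0]
contact_force: [0.3, 0.8, -1.8]
opening: 0.219
clock: 35.75
tool_pos: [0.4505, 0.0464, 0.3153]
eef_rot: [0.759, 0.651, -0.0, 0.0]
contact_force: [0.5, -1.1, -1.6]
opening: 0.221
[0.45046168 0.04644092 0.31529451] 0.2210315598090294
side flask 65 (array([0.433, 0.024, 0.181]), array([0.474, 0.051, 0.205]))
side flask 106 (array([0.441, 0.036, 0.226]), array([0.463, 0.054, 0.285]))
scene flask 185 (array([0.422, 0.025, 0.18 ]), array([0.459, 0.07 , 0.205]))
scene flask 195 (array([0.436, 0.039, 0.226]), array([0.454, 0.056, 0.285]))
wrist flask 292 (array([0.428, 0.035, 0.192]), array([0.473, 0.07 , 0.205]))
wrist flask 988 (array([0.439, 0.039, 0.225]), array([0.461, 0.059, 0.285]))
```

View pics/w8.png

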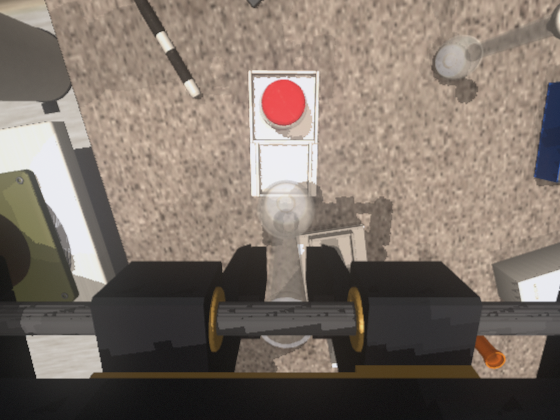

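The flask hangs upright. The bottle stands well centred in the large bay (283,105), and the small bay below it at (285,168) is empty. Next I lower the flask.

```bash
python3 -m inch '[[-0.14,0.22,0,0,10],[0,0,-0.6,0,10],[0,0,-1,0,10],[0,0,-1,0,10],[0,0,-1,0,10]]'
python3 -m inch '[[0,0,-1,0,10],[0,0,-1,0,10],[0,0,-0.7,0,10],[0,0,-0.4,0,10],[0,0,0,0,10]]'
python3 -m inch '[[0,0,-0.1,0,10],[0,0,0,0,10],[0,0,0,0,10]]'; python3 -m inch '[[0,0,-0.1,0,10],[0,0,0,0,10],[0,0,0,0,10]]'
```

```text
clock: 36.4
tool_pos: [0.4469, 0.0527, 0.2244]
eef_rot: [0.759, 0.651, 0.0, 0.0]
contact_force: [0.5, -1.1, -0.4]
opening: 0.218
clock: 36.9
tool_pos: [0.4462, 0.0528, 0.1466]
eef_rot: [0.759, 0.651, -0.001, -0.001]
contact_force: [0.3, -0.2, 0.1]
opening: 0.222
clock: 37.2
tool_pos: [0.4471, 0.0527, 0.1458]
eef_rot: [0.759, 0.651, 0.001, 0.0]
contact_force: [-0.3, 0.9, -1.1]
opening: 0.22
clock: 37.5
tool_pos: [0.4468, 0.0527, 0.1428]
eef_rot: [0.759, 0.651, 0.0, 0.0]
contact_force: [0.1, -0.1, -1.8]
opening: 0.222
```

```bash
python3 -m inch '[[0,0,-0.1,0,10],[0,0,0,0,10],[0,0,0,0,10]]'; python3 -m inch '[[0,0,-0.05,0,10],[0,0,0,0,10],[0,0,0,0,10]]'
```

```text
clock: 37.8
tool_pos: [0.4467, 0.0527, 0.1402]
eef_rot: [0.759, 0.651, -0.0, -0.0]
contact_force: [-0.4, 0.0, -1.4]
opening: 0.22
clock: 38.1
tool_pos: [0.4468, 0.0527, 0.1394]
eef_rot: [0.759, 0.651, 0.0, 0.0]
contact_force: [-1.0, 0.2, 5.5]
opening: 0.22
```

```bash
python3 -m inch '[[0,0,0.03,0,25],[0,0,0,0,35],[0,0,0,0,45],[0,0,0,0,45],[0,0,0.3,0,45]]'
python3 -m inch '[[0,0,0.8,0,45],[0,0,1,0,45],[0,0,1,0,45],[0,0,1,0,45],[0,0,1,0,45]]'
python3 -m inch '[[-0.2,-1,0.3,0,45],[-0.2,-1,0,0,45],[-0.2,-1,0,0,45],[-0.2,-1,0,0,45],[-0.2,-1,0,0,45]]'
python3 -m inch '[[-0.2,-1,0,0,45],[-0.2,-1,0,0,45],[-0.2,-1,0,0,45],[-0.2,-1,0,0,45],[-0.2,-1,0,0,45]]'
python3 -m inch '[[-0.2,-1,0,0,45],[-0.2,-1,0,0,45],[-0.2,-1,0,0,45],[0,0,0,0,45],[0,0,0,0,45]]'
python3 - <<'E'
from h import *
a=snap('scene');b=snap('side');A0=dict(np.load('scene0.npz'));B0=dict(np.load('side0.npz'))
def box(P,c,h,z0,z1):
    q=P[(P[...,2]>z0)&(P[...,2]<z1)&(abs(P[...,0]-c[0])<h)&(abs(P[...,1]-c[1])<h)];return (len(q),q.min(0).round(3).tolist(),q.max(0).round(3).tolist()) if len(q) else 0
for n,s,s0 in(('scene',a,A0),('side',b,B0)):
    P,P0=cloud(s),cloud(s0)
    for nm,c,h,z0,z1 in(('dropper',(.5,-.0845),.027,.035,.1),('plate',(.5,-.159),.05,.07,.18),('bottle',(.459,.13),.039,.04,.13),('flask',(.447,.052),.037,.1,.2),('flask bulb',(.447,.052),.037,.022,.05)):
        print(n,nm,box(P,c,h,z0,z1))
    for nm,c,h,z0,z1 in(('stoppered',(.674,.15),.04,.03,.2),('orange',(.637,-.158),.04,.03,.2),('stack',(.475,.34),.07,.03,.1)):
        print(n,nm,box(P,c,h,z0,z1),'was',box(P0,c,h,z0,z1))
cv2.imwrite('pics/f.png',np.hstack([cv2.resize(a['pixels'][110:310,120:390,::-1],(432,320)),cv2.resize(b['pixels'][80:310,220:390,::-1],(310,420))[:320]]) )
E
```

```text
clock: 38.6
tool_pos: [0.4463, 0.0526, 0.1469]
eef_rot: [0.759, 0.651, -0.001, -0.0]
contact_force: [0.6, 0.1, -0.3]
opening: 0.511
clock: 39.1
tool_pos: [0.4463, 0.0526, 0.2687]
eef_rot: [0.759, 0.651, -0.0, -0.0]
contact_force: [1.6, 0.2, -0.6]
opening: 0.508
clock: 39.6
tool_pos: [0.4212, -0.0733, 0.2753]
eef_rot: [0.759, 0.651, 0.0, 0.0]
contact_force: [1.2, 1.0, -0.1]
opening: 0.51
clock: 40.1
tool_pos: [0.3962, -0.1982, 0.2752]
eef_rot: [0.759, 0.651, -0.0, 0.0]
contact_force: [0.5, -0.2, 0.6]
opening: 0.513
clock: 40.6
tool_pos: [0.3815, -0.2721, 0.275]
eef_rot: [0.759, 0.651, 0.0, -0.0]
contact_force: [-0.1, 0.5, -0.6]
opening: 0.51
scene dropper (158, [0.478, -0.096, 0.035], [0.502, -0.072, 0.088])
scene plate (389, [0.464, -0.164, 0.07], [0.53, -0.152, 0.145])
scene bottle (736, [0.427, 0.103, 0.04], [0.478, 0.158, 0.114])
scene flask (213, [0.433, 0.043, 0.1], [0.458, 0.064, 0.169])
scene flask bulb (228, [0.419, 0.031, 0.022], [0.457, 0.076, 0.05])
scene stoppered (499, [0.65, 0.131, 0.03], [0.69, 0.174, 0.189]) was (498, [0.65, 0.13, 0.03], [0.691, 0.175, 0.189])
scene o
[... 201 characters left out ...]
7, 0.03], [0.501, 0.394, 0.1])
side dropper (93, [0.489, -0.098, 0.036], [0.512, -0.075, 0.09])
side plate (277, [0.471, -0.162, 0.07], [0.532, -0.153, 0.146])
side bottle (383, [0.436, 0.103, 0.041], [0.489, 0.153, 0.117])
side flask (108, [0.439, 0.044, 0.1], [0.457, 0.067, 0.171])
side flask bulb (134, [0.413, 0.021, 0.022], [0.48, 0.079, 0.05])
side stoppered (334, [0.655, 0.128, 0.03], [0.7, 0.166, 0.192]) was (332, [0.655, 0.13, 0.03], [0.7, 0.166, 0.191])
side orange (262, [0.621, -0.179, 0.03], [0.66, -0.139, 0.168]) was (267, [0.621, -0.179, 0.03], [0.66, -0.14, 0.168])
side stack (384, [0.433, 0.286, 0.03], [0.511, 0.389, 0.098]) was (349, [0.434, 0.287, 0.03], [0.511, 0.387, 0.1])
```

View pics/f.png

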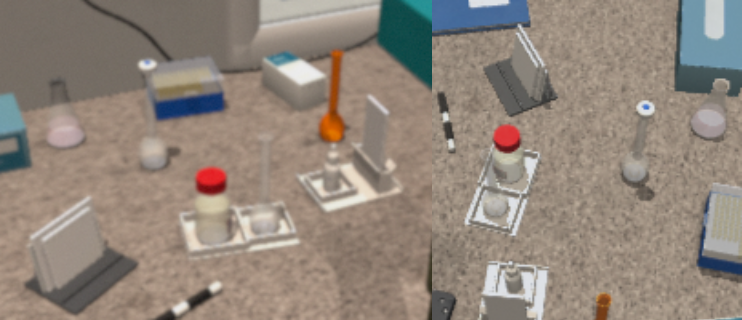

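All four items stand in place, and the stack, stoppered flask and orange decoy have not moved. I'm handing in the job.

```bash
python3 -c "
from plant import r
print(r.get_state()['clock']); print(r.finish_job())"
```

```text
40.7
the job is handed in; nothing more can be done
None
```

Both kits are made up, in the order asked, and the job was handed in at 40.7 s with the gripper empty and clear of everything. The hand-in gives no verdict.

**Placed:**
- The dropper stands in the square bay, with its top at about 0.09 m.
- The tall plate is upright and fully down in the slot: the top edge is at about 0.144 m, and I felt it reach the slot floor.
- The capped bottle stands in the large bay, with its top at about 0.114 m.
- The open flask stands in the small bay, with its rim at about 0.169 m.

**Left alone:** the two shorter plates, the stoppered flask and the orange look-alike are where they started, to within the 2–3 mm the cameras can resolve.

**Disagreements:** no check failed. The scene and side cameras differed by 5–10 mm on round objects because each sees a different face, so I used the wrist camera and felt for contact instead. Setting the plate down briefly pushed about 24 N at the wrist, well under the 120 N limit, before I backed off and released it.

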